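# Load the varnish carousel and index it one click

## Robot

A 6-joint arm with a two-finger parallel gripper is mounted at the origin on the work surface. World frame = base frame: x ahead of the robot, y to its left, z up, the work surface at z = 0. Lengths are in mm, angles in degrees, forces in N, time in s.
With the tool pointing down it reaches from about 275 to 850 mm from the base axis. Payload 19 kg.
Tool frame: the origin (TCP) lies at the very end of the fingers, on their centre line; the grasp point (between the pads) lies 19 mm behind it; z points along the fingers, y is the line along which they close (so a half turn about z gives the same grasp; the last joint's range is limited). The gripper opens to 85 mm and grips with 20 to 120 N. Pads are 22 mm wide; open, the fingers measure 114 mm over their backs; the gripper's body (76 mm by 85 mm) begins 54 mm behind the grasp point. The pads swing forward as they close: fully open they stand 13 mm farther back than shut.
Start: joints at [-7.678, 8.623, 82.357, -0, 89.026, -7.678], TCP at [574.97, -0.016, 231.267] pointing down, gripper open.
Joint ranges: [-160.23, 160.23], [-39.13, 120.54], [6.94, 153.29], [-79.49, 259.48], [9.18, 160.14], [-161.06, 161.06]. Speed limits (degrees/s): [108.29, 108.29, 127.2, 172.46, 172.46, 172.46].

## Interface

Orientations are given as a 3x3 rotation matrix whose columns are the frame's x, y, z axes.
In Python, from station import telemetry, eyes, job, finder gives the robot as it stands. The module is installed in compiled form; this text tells all that it offers.
- The arm moves only by the tool arm_command, never from a script. Its argument "rows" is a list of rows, each a list of 3 entries, a list of its own where there are three numbers: the shift along the tool's x, y, z in mm, then the turn, a rotation vector about the tool's x, y, z in rad, then the closure, from 0 (fully open) to 1 (shut). In form: [[[dx, dy, dz], [rx, ry, rz], grip], ...]. A call has 1 to 12 rows; each row shifts and turns the commanded pose from where the row before left it, along the tool's axes as they then stand; what a row does not reach is not made up. A row lasts 1/10 s, in which the tool goes at most 50 mm and 8.59 degrees, less where a joint would pass 70% of its speed; a pose out of reach is approached as far as the arm can. A call is refused whole if a number of a shift passes 50 or a number of a turn 0.15, either way. A call with a gripper value outside its range is refused whole. The fingers move at their own pace and stop on an object; "grip_force" is the grip in N (left out, the last holds). Time passes only in rows, so rows that do not move let the fingers close. It gives the time, the measured TCP pose, the force, the opening and the grip force at its end, in the units of the state.
- telemetry.get_obs(): the state, without advancing time (a new reading comes with each control period).
- eyes.snapshot(name): name is "scene" or "side" or "wrist"; returns a dict with "pixels" (384x512x3 uint8, blue, green, red), "range_z" (384x512 float32, mm along the optical axis (not along the pixel's ray), 0 where there is no reading), "intrinsics" (3x3 intrinsics, pixels), "origin" and "orientation" of the camera in the world. Camera axes: x right, y up, looking along -z (the intrinsics and any distortion apply to the point x, -y, -z); pixel columns grow to the right and rows downward; lengths in mm; the calibration is good to about 2 mm. The wrist camera is an equidistant fisheye: a pixel r from the principal point sees the ray r / f radians off the axis. A picture is of the moment at which its call begins.
- job.sign_off(): hands the job in; it is judged then, once.
Trained networks look in a picture, given as the dict that the camera call returned (one of the last four; its "shot" number tells which), for a name from the list of things; names that differ only in an ending like _2 or _b are one class to them, and where a whole thing is asked for, a point or a joint stands for the part that bears it (a point fixed in the world has none). Each returns a list of dicts, best first, with "p" (0 to 1); they miss things now and then, are a little off and sometimes report something else, mostly with a low value. They report only what shows in the picture. A call takes as long as a camera call.
- finder.search_frame(name, picture): "bbox" ([left, top, right, bottom] in pixels, round what is visible of it).
- finder.masks_of(name, picture): "region" (384x512 bool, what is visible of it) and "bbox" ([left, top, right, bottom] in pixels, round what is visible of it).
- finder.landmark_of(name, picture): "xy" ([column, row] in pixels: a listed point, or the origin of a listed thing).
The state is a dict: "clock": time; "qpos": joint angles; "joint_vel": joint speeds; "tau": joint torques, N m; "eef_pos": TCP position; "eef_rot": TCP orientation; "ft_force": force on the tool from outside, world axes, zero at the start; "moment": the same for the moment, N m; "width": finger opening in mm; "gripper_force": force on a finger pad.
Only numpy, scipy, OpenCV 4.12 (cv2) and the standard library are available. Lean on these libraries where they do the work, as an engineer would, in place of code of your own. Each camera call takes 0.05 s, during which the arm holds its last target. There are 200 camera calls.

## Task

Put the loose squat nail varnish bottle, cap up, into the empty cup of the round varnish carousel and press it gently straight down between the spring clips until it really sits on the cushioned floor of the cup, which lies at a depth you must feel for. Then turn the carousel exactly one click anticlockwise (seen from above) by its centre wing, let go, and leave everything else where it stands.

Things in the scene. Friction and masses are not known exactly. Their poses are not given: they have to be found in the camera images.
- varnish: the only varnish bottle loose on the marble: round glass body 36 mm across, 44 mm high (side upright from 7 to 38 mm, foot tapering in to 29 mm across), then a black round cap 17 mm across from 44 to 82 mm. Origin: centre of the underside, z up along the bottle. Mass 70 to 120 g. Five like it, fixed in the carousel, are not to be handled.
- pocket (a point): centre of the mouth of the one empty cup, at its rim, 58 mm above the marble; 39 mm wide inside, 80 mm from the carousel's axis. Frame turns with the carousel: z up, x towards its axis. At first the cup is over the steel tongue of the foot. Its cushioned floor (cork, gives 1 mm per 6 N; over 15 N on it is too much) lies 8 to 23 mm below the rim, different each time, not measured.
- wheel (a joint): angle of the carousel, rad: 0 with the empty cup over the steel tongue of its foot, growing anticlockwise seen from above. Spring detents (clicks) lie at 0, at 1.047 (60 degrees) and at 2.094; about 0.2 N m carries it over the hump half way, after which it pulls itself into the next click.
- wing (a point): the steel wing handle on the carousel's vertical axis, a point 140 mm above the marble, where the pads should grip: an upright flat bar 56 mm long along x, 12 mm thick along y, from 122 to 154 mm above the marble. Frame turns with the carousel, parallel to the cup's. The fixed bottles' caps, 80 mm from the axis, are 122 mm high, that of the loaded one up to 132; the disc is 216 mm across.
- buffer: bystander, to be left alone: nail buffer block, light wood, 30 x 90 x 28 mm. Origin: centre of its underside.
- saucer: bystander, to be left alone: brass soap saucer, 110 mm across, 20 mm high. Origin: centre of its underside.
- ringcone: bystander, to be left alone: white ceramic ring cone, 64 mm across its foot, 78 mm high. Origin: centre of its underside.
- pusher: bystander, to be left alone: steel cuticle pusher, 8 mm thick, about 135 mm long. Origin: centre of its underside.
- remover: bystander, to be left alone: tall clear bottle with white cap, 48 mm across, 150 mm high. Origin: centre of its underside.
- cotton_jar: bystander, to be left alone: glass jar with metal lid, 72 mm across, 75 mm high. Origin: centre of its underside.
- clips (a point): point on the cup's axis 6 mm above the rim, midway between two sprung clip heads (10 mm thick bars along x, one each side in y, 31 mm between them, each gives 6 mm). They touch the bottle when its underside is about 10 mm above the rim, drag on it with 2 to 7 N as it slides down (up to 10 N as it first spreads them), and hold it wherever it is let go, even half way. Frame as the cup's.

How it is judged:
By the outcome, as a careful person would: the job done as asked, in the order asked, and still so for the second after the job is handed in, with the robot touching nothing.
It also fails if it takes over 72 s, if anything falls off the work surface, if the arm or the gripper's body presses on something with over 40 N, if the wrist force passes 120 N, or if a joint passes its speed limit or range.

## Working session

There is one attempt and no reset: what is moved stays moved. The work goes in short steps, Python scripts to look and compute and a tool call to move; the robot and the scene stay as the last step left them, time stands still between calls to the robot, and variables do not carry over. Pictures are saved under pics/ and viewed, at most 10 in all, crops included, and the job is handed in when it is done.

Besides the shell and the picture viewer there is one more tool, called after "Call:" as a command line: name --argument value ..., lists and objects as JSON in quotes. arm_command: Moves the arm, as the interface text tells. Its arguments: {"type":"object","properties":{"rows":{"type":"array","items":{"type":"array"}},"grip_force":{"type":"number"}},"required":["rows"]}

```bash
mkdir -p pics; cat > h.py <<'E'
import numpy as np, cv2
from station import telemetry, eyes, job, finder
def cam(p): return np.array(p["intrinsics"]),np.array(p["origin"]).ravel(),np.array(p["orientation"])
def ray(p,uv,fish=False):
    K,o,R=cam(p); x=(uv[0]-K[0,2])/K[0,0]; y=(uv[1]-K[1,2])/K[1,1]
    if fish:
        t=np.hypot(x,y); s=np.sin(t)/t if t>1e-9 else 1; d=np.array([x*s,-y*s,-np.cos(t)])
    else: d=np.array([x,-y,-1.])
    return o,R@d
def atz(p,uv,z,fish=False):
    o,d=ray(p,uv,fish); return o+d*(z-o[2])/d[2]
def cloud(p,m,fish=False):
    K,o,R=cam(p); v,u=np.nonzero(m&(p["range_z"]>0)); z=p["range_z"][v,u]
    x=(u-K[0,2])/K[0,0]; y=(v-K[1,2])/K[1,1]
    if fish:
        t=np.hypot(x,y)+1e-9; k=np.tan(t)/t; x=x*k; y=y*k
    return o+np.c_[x*z,-y*z,-z]@R.T
E
python3 - <<'E'
from h import *
np.set_printoptions(precision=1,suppress=True)
ims=[]
for c in("scene","side"):
    p=eyes.snapshot(c); ims.append(p["pixels"].copy()); cv2.imwrite(f"pics/{c}0.png",p["pixels"])
    print(c,cam(p)[1])
    for n,z in(("pocket",58),("wing",140),("varnish",0),("clips",64)):
        for r in finder.landmark_of(n,p)[:2]: print(n,r["p"],np.array(r["xy"]),atz(p,r["xy"],z))
    for r in finder.masks_of("varnish",p)[:3]:
        q=cloud(p,r["region"]); print("mask",r["p"],r["bbox"],len(q),q.min(0),q.max(0),np.median(q,0))
    for n in("buffer","saucer","ringcone","pusher","remover","cotton_jar"):
        for r in finder.landmark_of(n,p)[:1]: print(n,r["p"],atz(p,r["xy"],0))
s=telemetry.get_obs(); print({k:np.array(v) for k,v in s.items()})
E
```

```text
scene [1379.1  599.8 1097.6]
pocket 0.91 [280.  191.2] [497.3  28.9  58. ]
wing 0.62 [161.6 212.5] [ 850.  -131.3  140. ]
wing 0.58 [259.2 180.1] [569.1  -3.  140. ]
varnish 0.64 [355.6 235.5] [453.8 293.9   0. ]
clips 0.73 [277.9 191.9] [509.3  28.9  64. ]
mask 0.58 [226.5, 166.8, 295.1, 234.5] 3038 [ 420.7 -119.1   -9.4] [684.9 115.  155.4] [588.3  13.1  36.6]
mask 0.54 [351.2, 220.7, 358.1, 240.7] 173 [439.2 274.1  -0.8] [475.3 305.4  84. ] [466.2 291.6  35.7]
buffer 0.83 [ 462.7 -242.3    0. ]
saucer 0.7 [725.6 293.8   0. ]
ringcone 0.73 [792.3  56.8   0. ]
pusher 0.51 [568.3 376.5   0. ]
remover 0.88 [ 668.1 -344.9    0. ]
cotton_jar 0.85 [ 771.4 -235.3    0. ]
side [340.4 808.4 714.1]
pocket 0.89 [301.3 229.9] [497.5  42.9  58. ]
wing 0.6 [280.7 187.8] [570.6   1.3 140. ]
varnish 0.82 [287.2 322.3] [456.1 278.    0. ]
clips 0.65 [240.1 169.6] [ 745.3 -149.9   64. ]
clips 0.57 [303.6 223. ] [498.   21.6  64. ]
mask 0.58 [277.3, 295.2, 294.7, 331.5] 458 [437.3 211.2  -0.7] [481.2 302.8  86.5] [453.3 291.6  42.6]
buffer 0.83 [ 466.9 -277.3    0. ]
saucer 0.92 [718.2 280.7   0. ]
ringcone 0.79 [800.2  51.2   0. ]
pusher 0.8 [570.8 364.4   0. ]
remover 0.63 [ 664.4 -348.1    0. ]
cotton_jar 0.78 [ 779.9 -246.5    0. ]
{'clock': array(1.2), 'qpos': array([-7.7,  8.6, 82.4, -0. , 89. , -7.7]), 'joint_vel': array([ 0. ,  0.1, -0. , -0. , -0.1,  0.1]), 'tau': array([  0. , -71.3, -57.1,   0. ,   0. ,  -0. ]), 'eef_pos': array([575. ,  -0. , 231.3]), 'eef_rot': array([[-0.,  1., -0.],
       [ 1.,  0., -0.],
       [-0., -0., -1.]]), 'ft_force': array([ 0.4,  0. , -0.3]), 'moment': array([ 0.,  0., -0.]), 'gripper_force': array(0.), 'width': array(85.7)}
```

View pics/scene0.png

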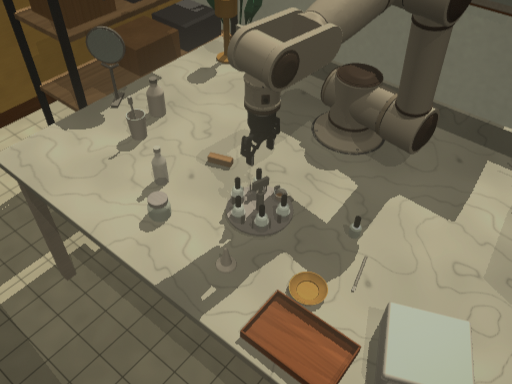

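View pics/side0.png

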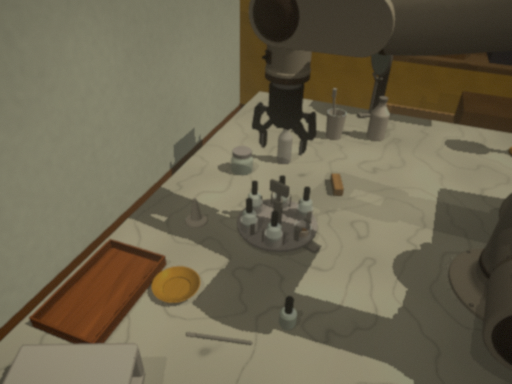

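The scene camera shows the carousel at about (258,205) and the loose varnish at (355,228). The side camera shows them at (277,220) and (289,313). World positions come out at about (570,0) for the wing, (497,35) for the pocket and (455,285) for the bottle. The wrist camera is over the carousel now, so I'll look from there before moving to the bottle.

```bash
cat > w.py <<'E'
from h import *
import sys
np.set_printoptions(precision=1,suppress=True)
p=eyes.snapshot("wrist"); cv2.imwrite(f"pics/{sys.argv[1]}.png",p["pixels"]); print(cam(p)[1])
for a in sys.argv[2:]:
    n,z=a.split("="); z=float(z)
    for r in finder.landmark_of(n,p)[:2]:
        print(n,round(r["p"],2),np.array(r["xy"]),atz(p,r["xy"],z,True))
np.savez("last.npz",rz=p["range_z"],K=p["intrinsics"],o=p["origin"],R=p["orientation"],px=p["pixels"])
E
python3 w.py w0 pocket=58 wing=140 clips=64
```

```text
[575.8  73.7 374.4]
pocket 0.91 [182.5 149.4] [500.5  28.9  58. ]
wing 0.7 [184.1 148.1] [521.4  41.5 140. ]
wing 0.58 [252.  193.7] [576.2   3.2 140. ]
clips 0.73 [175.3 147.8] [494.   31.7  64. ]
```

View pics/w0.png

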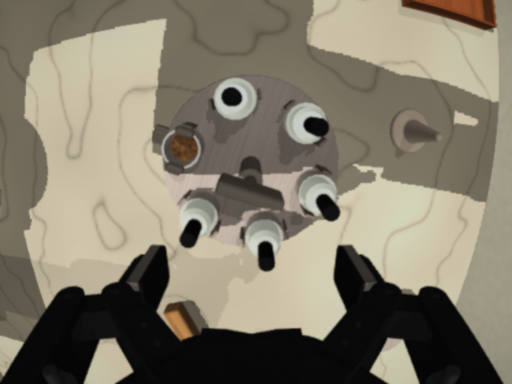

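Call:
arm_command --rows '[[[40,-17,0],[0,0,0],0],[[40,-17,0],[0,0,0],0],[[40,-17,0],[0,0,0],0],[[40,-17,0],[0,0,0],0],[[40,-17,0],[0,0,0],0],[[40,-17,0],[0,0,0],0],[[40,-17,0],[0,0,0],0],[[0,0,0],[0,0,0],0],[[0,0,0],[0,0,0],0]]'

```text
clock: 2.3
eef_pos: [455.6, 280.7, 231.3]
eef_rot: [[-0.002, 1.0, -0.0], [1.0, 0.002, -0.0], [-0.0, -0.0, -1.0]]
ft_force: [-0.3, -0.1, 0.6]
width: 85.2
gripper_force: 0.0
```

```bash
python3 w.py w1 varnish=0
```

```text
[456.2 354.4 374.4]
varnish 0.83 [251.9 159.3] [456.8 287.6   0. ]
```

View pics/w1.png

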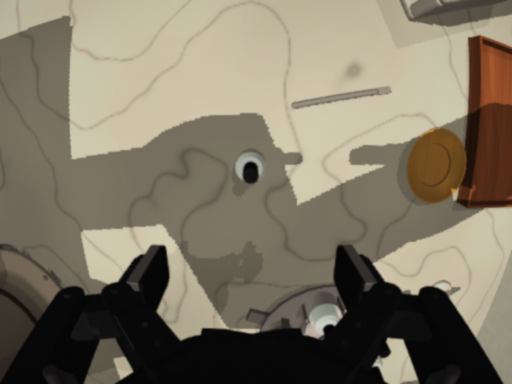

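The first wrist picture shows the empty cup with its cork floor at (182,149) and the wing bar centred at (250,190). The second shows the loose bottle with its cap top at about (251,172). Next I'll get the cap centre from the depth data.

```bash
python3 - <<'E'
import numpy as np
from h import cloud
np.set_printoptions(precision=1,suppress=True)
d=np.load("last.npz"); p={"range_z":d["rz"],"intrinsics":d["K"],"origin":d["o"],"orientation":d["R"]}
m=np.zeros((384,512),bool); m[140:200,225:275]=1
q=cloud(p,m,True)
for lo,hi in((77,90),(50,75),(36,48),(-5,5)):
    s=q[(q[:,2]>lo)&(q[:,2]<hi)]; print(lo,len(s),s.min(0),s.max(0),np.median(s,0))
E
```

```text
77 223 [447.7 277.6  77. ] [462.9 293.8  84.7] [455.8 286.2  82.4]
50 67 [447.1 287.2  50.4] [463.4 294.   74.7] [455.8 292.7  63.6]
36 459 [438.4 270.3  36.1] [473.1 303.2  47.8] [455.7 292.   42.5]
-5 2148 [421.4 234.1  -2.6] [486.2 312.8   2.8] [451.8 267.2   0.6]
```

Call:
arm_command --rows '[[[6,0,0],[0,0,0],0.3],[[0,0,10],[0,0,-0.1484],0.3],[[0,0,20],[0,0,-0.1484],0.4],[[0,0,20],[0,0,-0.1484],0.4],[[0,0,20],[0,0,-0.1484],0.4],[[0,0,20],[0,0,-0.1484],0.4],[[0,0,10],[0,0,-0.1484],0.4],[[0,0,10],[0,0,-0.1484],0.4],[[0,0,10],[0,0,-0.1484],0.4],[[0,0,0],[0,0,0],0.4],[[0,0,0],[0,0,0],0.4]]'

```text
clock: 3.5
eef_pos: [456.3, 285.7, 111.5]
eef_rot: [[-0.925, 0.379, -0.0], [0.379, 0.925, 0.0], [0.0, -0.0, -1.0]]
ft_force: [0.0, 0.6, -0.3]
width: 51.5
gripper_force: 0.0
```

```bash
python3 - <<'E'
from h import *
s=telemetry.get_obs(); print(np.round(s["qpos"],1),s["eef_pos"],s["width"])
E
```

```text
[ 23.8   8.4  96.8   0.   74.8 -43.9] [456.31456619 285.69913033 111.51443827] 51.53123317853055
```

Call:
arm_command --rows '[[[0.7,0.5,20],[0,0,0],0.4],[[0,0,20],[0,0,0],0.4],[[0,0,15],[0,0,0],0.4],[[0,0,8],[0,0,0],0.4],[[0,0,0],[0,0,0],0.4],[[0,0,0],[0,0,0],0.6],[[0,0,0],[0,0,0],0.7],[[0,0,0],[0,0,0],0.85],[[0,0,0],[0,0,0],1],[[0,0,0],[0,0,0],1],[[0,0,0],[0,0,0],1],[[0,0,0],[0,0,0],1]]' --grip_force 50

```text
clock: 4.7
eef_pos: [455.9, 286.9, 49.1]
eef_rot: [[-0.927, 0.374, 0.001], [0.374, 0.927, 0.001], [-0.001, 0.001, -1.0]]
ft_force: [-1.0, -0.4, 6.8]
width: 15.4
gripper_force: 48.9
```

Call:
arm_command --rows '[[[0,0,-10],[0,0,0],1],[[0,0,-30],[0,0,0],1],[[0,0,-40],[0,0,0],1],[[0,0,-40],[0,0,0],1],[[0,0,-35],[0,0,0],1],[[0,0,0],[0,0,0],1],[[0,0,0],[0,0,0],1]]'

```text
clock: 5.4
eef_pos: [455.5, 286.7, 204.0]
eef_rot: [[-0.927, 0.374, 0.001], [0.374, 0.927, 0.001], [-0.001, 0.001, -1.0]]
ft_force: [-1.1, -0.8, -1.6]
width: 15.7
gripper_force: 48.9
```

Call:
arm_command --rows '[[[-17,-20,0],[0,0,0],1],[[-30,-35,0],[0,0,0],1],[[-30,-35,0],[0,0,0],1],[[-30,-35,0],[0,0,0],1],[[-29,-36,0],[0,0,0],1],[[0,0,0],[0,0,0],1],[[0,0,0],[0,0,0],1]]'

```text
clock: 6.1
eef_pos: [521.0, 85.6, 202.0]
eef_rot: [[-0.926, 0.376, -0.002], [0.376, 0.926, 0.0], [0.002, -0.001, -1.0]]
ft_force: [-0.8, 0.4, -0.8]
width: 15.7
gripper_force: 49.0
```

```bash
python3 w.py w2 pocket=58 wing=140 clips=64 varnish=155
```

```text
[453.  112.8 345.3]
pocket 0.96 [194.5 180.8] [497.9  32.7  58. ]
clips 0.71 [189.6 185.4] [499.3  27.7  64. ]
varnish 0.78 [253.1 216.1] [520.6  86.6 155. ]
```

View pics/w2.png

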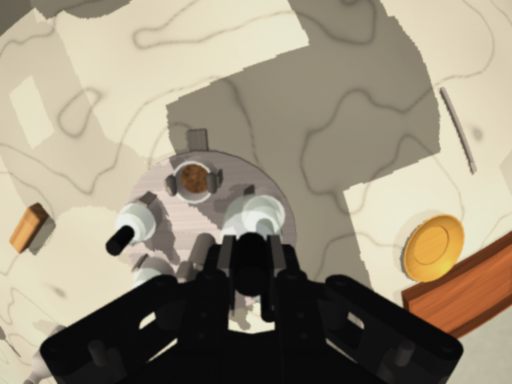

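The picture shows the cup at (195,181), the clips at (172,186) and (214,180), the tongue at (198,138) and the held bottle hanging upright. I'll fit the rim and clips from the depth data.

```bash
python3 - <<'E'
import numpy as np
from scipy.optimize import least_squares
from h import cloud
np.set_printoptions(precision=1,suppress=True)
d=np.load("last.npz"); p={"range_z":d["rz"],"intrinsics":d["K"],"origin":d["o"],"orientation":d["R"]}
m=np.zeros((384,512),bool); m[120:215,160:228]=1
q=cloud(p,m,True); c=np.array([498,31])
r=np.hypot(*(q[:,:2]-c).T)
print(np.histogram(q[r<32,2],bins=np.arange(0,90,4)))
rim=q[(np.abs(q[:,2]-58)<2.5)&(r<26)]
f=least_squares(lambda a:np.hypot(rim[:,0]-a[0],rim[:,1]-a[1])-a[2],[498,31,21],loss="soft_l1"); print("rim",len(rim),f.x,np.std(f.fun))
ins=q[(q[:,2]<54)&(q[:,2]>30)&(r<18)]; print("floor",len(ins),ins.min(0),ins.max(0),np.median(ins,0))
cl=q[(q[:,2]>62)&(r<40)&(q[:,2]<80)]; 
R=np.array([[-.926,.376],[.376,.926]])  # tool x,y
t=(cl[:,:2]-c)@R.T
for s in(-1,1):
    k=t[t[:,1]*s>5]; print("clip",len(k),k.min(0),k.max(0),np.median(k,0), cl[t[:,1]*s>5][:,2].max())
E
```

```text
(array([ 43,   3,  95,   1,   0,   7, 205, 515,  77, 683, 132,  85,  98,
        82, 278,  32, 215, 220,   0,   0,   0,   0]), array([ 0,  4,  8, 12, 16, 20, 24, 28, 32, 36, 40, 44, 48, 52, 56, 60, 64,
       68, 72, 76, 80, 84, 88]))
rim 282 [498.2  30.2  20.9] 0.9912541169539998
floor 633 [481.3  13.4  37. ] [515.4  44.1  41.3] [497.9  28.1  39. ]
clip 217 [-12.6 -29.1] [  8.7 -16.3] [ -1.5 -20.8] 70.70357719716168
clip 242 [-9.3 14.5] [11.4 27.2] [ 1.7 20.9] 71.48295483299245
```

Call:
arm_command --rows '[[[0.5,-20,0],[0,0,0],1],[[0,-25,0],[0,0,0],1],[[0,-15,0],[0,0,0],1],[[0,0,0],[0,0,0],1],[[0,0,0],[0,0,0],1]]'

```text
clock: 6.85
eef_pos: [498.6, 31.5, 203.4]
eef_rot: [[-0.927, 0.375, 0.0], [0.375, 0.927, 0.0], [-0.0, 0.0, -1.0]]
ft_force: [0.5, -0.1, -1.0]
width: 15.6
gripper_force: 49.1
```

```bash
python3 - <<'E'
from h import *
s=telemetry.get_obs(); R=np.array(s["eef_rot"]); p=np.array(s["eef_pos"]); print(np.round(p,2),np.round(R.T@(np.array([498,30.4,125])-p),2),np.round(s["ft_force"],1),np.round(R,4))
E
```

```text
[498.59  31.45 203.43] [ 0.17 -1.23 78.43] [ 0.5 -0.1 -1. ] [[-9.272e-01  3.746e-01  4.000e-04]
 [ 3.746e-01  9.272e-01  3.000e-04]
 [-2.000e-04  4.000e-04 -1.000e+00]]
```

Call:
arm_command --rows '[[[0,-1,25],[0,0,0],1],[[0,0,25],[0,0,0],1],[[0,0,20],[0,0,0],1],[[0,0,8],[0,0,0],1],[[0,0,0],[0,0,0],1],[[0,0,0],[0,0,0],1]]'

```text
clock: 7.45
eef_pos: [498.6, 30.4, 126.2]
eef_rot: [[-0.927, 0.374, 0.001], [0.374, 0.927, -0.0], [-0.001, 0.0, -1.0]]
ft_force: [-0.6, 0.1, -0.6]
width: 15.8
gripper_force: 49.1
```

```bash
python3 - <<'E'
from h import *
np.set_printoptions(precision=1,suppress=True)
print({k:np.array(v) for k,v in telemetry.get_obs().items() if k in("eef_pos","ft_force","moment")})
p=eyes.snapshot("wrist"); cv2.imwrite("pics/w3.png",cv2.resize(p["pixels"][120:300,160:350],None,fx=3,fy=3))
E
```

```text
{'eef_pos': array([498.6,  30.4, 126.2]), 'ft_force': array([-0.6,  0.1, -0.6]), 'moment': array([-0., -0., -0.])}
```

View pics/w3.png

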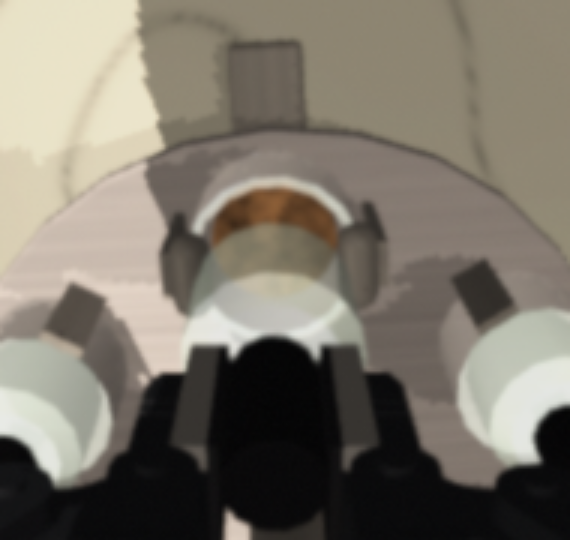

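The bottle hangs centred between the clips, at about (185,265) and (360,265) in the crop. I'll feel my way down.

Call:
arm_command --rows '[[[0,0,3],[0,0,0],1],[[0,0,3],[0,0,0],1],[[0,0,2],[0,0,0],1],[[0,0,2],[0,0,0],1],[[0,0,2],[0,0,0],1],[[0,0,0],[0,0,0],1]]'

```text
clock: 8.1
eef_pos: [497.9, 30.1, 113.0]
eef_rot: [[-0.927, 0.374, -0.001], [0.374, 0.927, 0.0], [0.0, -0.0, -1.0]]
ft_force: [0.2, -0.7, -1.6]
width: 15.7
gripper_force: 49.1
```

Call:
arm_command --rows '[[[0,0,1],[0,0,0],1],[[0,0,1],[0,0,0],1],[[0,0,1],[0,0,0],1],[[0,0,1],[0,0,0],1],[[0,0,0],[0,0,0],1]]'

```text
clock: 8.6
eef_pos: [498.3, 30.1, 109.5]
eef_rot: [[-0.927, 0.374, 0.0], [0.374, 0.927, -0.0], [-0.0, 0.0, -1.0]]
ft_force: [0.2, -0.5, 1.8]
width: 15.7
gripper_force: 49.5
```

Call:
arm_command --rows '[[[0,0,1],[0,0,0],1],[[0,0,1],[0,0,0],1],[[0,0,1],[0,0,0],1],[[0,0,1],[0,0,0],1],[[0,0,0],[0,0,0],1]]'

```text
clock: 9.1
eef_pos: [497.9, 30.1, 104.9]
eef_rot: [[-0.927, 0.374, -0.001], [0.374, 0.927, 0.0], [0.001, -0.0, -1.0]]
ft_force: [0.1, -0.1, 0.0]
width: 16.0
gripper_force: 49.5
```

Call:
arm_command --rows '[[[0,0,1],[0,0,0],1],[[0,0,1],[0,0,0],1],[[0,0,1],[0,0,0],1]]'

```text
clock: 9.4
eef_pos: [498.1, 30.1, 102.2]
eef_rot: [[-0.927, 0.374, -0.0], [0.374, 0.927, 0.0], [0.0, -0.0, -1.0]]
ft_force: [-0.3, 0.1, 4.8]
width: 15.5
gripper_force: 49.6
```

Call:
arm_command --rows '[[[0,0,1],[0,0,0],1],[[0,0,1],[0,0,0],1]]'

```text
clock: 9.6
eef_pos: [498.1, 30.1, 100.2]
eef_rot: [[-0.927, 0.374, -0.0], [0.374, 0.927, -0.0], [0.0, -0.0, -1.0]]
ft_force: [0.7, 0.2, 4.3]
width: 15.6
gripper_force: 49.6
```

Call:
arm_command --rows '[[[0,0,1],[0,0,0],1],[[0,0,1],[0,0,0],1]]'

```text
clock: 9.8
eef_pos: [498.1, 30.1, 98.2]
eef_rot: [[-0.927, 0.374, -0.0], [0.374, 0.927, -0.0], [0.0, -0.0, -1.0]]
ft_force: [0.0, -0.6, 3.8]
width: 16.1
gripper_force: 49.6
```

Call:
arm_command --rows '[[[0,0,1],[0,0,0],1],[[0,0,1],[0,0,0],1]]'

```text
clock: 10.0
eef_pos: [498.1, 30.1, 96.2]
eef_rot: [[-0.927, 0.374, -0.0], [0.374, 0.927, -0.0], [0.0, -0.0, -1.0]]
ft_force: [-0.3, -0.4, 3.7]
width: 15.5
gripper_force: 49.6
```

Call:
arm_command --rows '[[[0,0,1],[0,0,0],1],[[0,0,1],[0,0,0],1]]'

```text
clock: 10.2
eef_pos: [498.1, 30.1, 94.2]
eef_rot: [[-0.927, 0.374, -0.0], [0.374, 0.927, -0.0], [0.0, -0.0, -1.0]]
ft_force: [-0.5, 0.4, 3.6]
width: 15.7
gripper_force: 49.6
```

Call:
arm_command --rows '[[[0,0,1],[0,0,0],1],[[0,0,1],[0,0,0],1]]'

```text
clock: 10.4
eef_pos: [498.0, 30.1, 92.2]
eef_rot: [[-0.927, 0.374, -0.0], [0.374, 0.927, 0.0], [0.0, 0.0, -1.0]]
ft_force: [0.5, -0.6, 3.8]
width: 15.9
gripper_force: 49.5
```

Call:
arm_command --rows '[[[0,0,0.5],[0,0,0],1],[[0,0,0.5],[0,0,0],1]]'

```text
clock: 10.6
eef_pos: [498.1, 30.1, 91.2]
eef_rot: [[-0.927, 0.374, -0.0], [0.374, 0.927, 0.0], [0.0, -0.0, -1.0]]
ft_force: [0.5, 0.5, 3.4]
width: 15.3
gripper_force: 49.5
```

Call:
arm_command --rows '[[[0,0,0.5],[0,0,0],1],[[0,0,0.5],[0,0,0],1]]'

```text
clock: 10.8
eef_pos: [498.1, 30.1, 90.3]
eef_rot: [[-0.927, 0.374, -0.0], [0.374, 0.927, -0.0], [0.0, -0.0, -1.0]]
ft_force: [0.6, -0.4, 3.6]
width: 15.7
gripper_force: 49.6
```

Call:
arm_command --rows '[[[0,0,0.5],[0,0,0],1],[[0,0,0.5],[0,0,0],1]]'

```text
clock: 11.0
eef_pos: [498.1, 30.1, 89.3]
eef_rot: [[-0.927, 0.374, -0.0], [0.374, 0.927, -0.0], [0.0, -0.0, -1.0]]
ft_force: [-0.3, 1.0, 3.5]
width: 15.7
gripper_force: 49.6
```

Call:
arm_command --rows '[[[0,0,0.5],[0,0,0],1]]'

```text
clock: 11.1
eef_pos: [498.0, 30.1, 88.7]
eef_rot: [[-0.927, 0.374, -0.0], [0.374, 0.927, -0.0], [0.0, -0.0, -1.0]]
ft_force: [0.4, 0.9, 3.3]
width: 15.5
gripper_force: 49.5
```

Call:
arm_command --rows '[[[0,0,0.5],[0,0,0],1]]'

```text
clock: 11.2
eef_pos: [498.1, 30.1, 88.2]
eef_rot: [[-0.927, 0.374, -0.0], [0.374, 0.927, -0.0], [0.0, -0.0, -1.0]]
ft_force: [1.0, 0.5, 3.4]
width: 16.0
gripper_force: 49.6
```

Call:
arm_command --rows '[[[0,0,0.5],[0,0,0],1]]'

```text
clock: 11.3
eef_pos: [498.0, 30.1, 87.7]
eef_rot: [[-0.927, 0.374, -0.0], [0.374, 0.927, 0.0], [0.0, -0.0, -1.0]]
ft_force: [0.6, 0.9, 2.6]
width: 15.5
gripper_force: 49.5
```

Call:
arm_command --rows '[[[0,0,0.5],[0,0,0],1]]'

```text
clock: 11.4
eef_pos: [498.1, 30.1, 87.3]
eef_rot: [[-0.927, 0.374, -0.0], [0.374, 0.927, 0.0], [0.0, 0.0, -1.0]]
ft_force: [-0.4, 0.3, 5.8]
width: 15.7
gripper_force: 49.6
```

Call:
arm_command --rows '[[[0,0,0.5],[0,0,0],1]]'

```text
clock: 11.5
eef_pos: [498.2, 30.1, 86.9]
eef_rot: [[-0.927, 0.374, 0.0], [0.374, 0.927, -0.0], [-0.0, 0.0, -1.0]]
ft_force: [-0.4, 0.1, 7.8]
width: 15.7
gripper_force: 49.8
```

Call:
arm_command --rows '[[[0,0,0.5],[0,0,0],1]]'

```text
clock: 11.6
eef_pos: [498.2, 30.1, 86.6]
eef_rot: [[-0.927, 0.374, 0.0], [0.374, 0.927, -0.0], [-0.0, 0.0, -1.0]]
ft_force: [-2.6, 1.0, 10.0]
width: 15.5
gripper_force: 50.0
```

The force has climbed from a drag of about 3.5 N to 10 N over the last millimetre, and the depth matches the cork seen in the camera. The bottle is seated, so I'll release and rise.

Call:
arm_command --rows '[[[0,0,0],[0,0,0],1],[[0,0,0],[0,0,0],0.75],[[0,0,0],[0,0,0],0.6],[[0,0,0],[0,0,0],0.6],[[0,0,0],[0,0,0],0.6],[[0,0,-10],[0,0,0],0.6],[[0,0,-20],[0,0,0],0.6],[[0,0,-30],[0,0,0],0.6],[[0,0,-40],[0,0,0],0.6],[[0,0,0],[0,0,0],0.6],[[0,0,0],[0,0,0],0.6]]'

```text
clock: 12.7
eef_pos: [498.4, 30.1, 187.5]
eef_rot: [[-0.927, 0.374, 0.002], [0.374, 0.927, -0.0], [-0.002, 0.001, -1.0]]
ft_force: [-0.7, 0.0, -0.7]
width: 33.8
gripper_force: 0.0
```

```bash
python3 w.py w4 pocket=58 wing=140 varnish=37 && python3 - <<'E'
import numpy as np
from h import cloud
np.set_printoptions(precision=1,suppress=True)
d=np.load("last.npz"); p={"range_z":d["rz"],"intrinsics":d["K"],"origin":d["o"],"orientation":d["R"]}
q=cloud(p,np.ones((384,512),bool),True)
s=q[(np.hypot(q[:,0]-498,q[:,1]-30)<15)&(q[:,2]>100)&(q[:,2]<140)]; print("cap",len(s),s.min(0),s.max(0),np.percentile(s[:,2],[50,80]))
s=q[(np.hypot(q[:,0]-574,q[:,1]-4)<34)&(q[:,2]>146)&(q[:,2]<158)]; print("wing",len(s),s.min(0),s.max(0),s.mean(0))
if len(s)>20:
    w,v=np.linalg.eigh(np.cov(s[:,:2].T)); print(w,v[:,1],np.degrees(np.arctan2(*v[::-1,1])))
E
```

```text
[429.7  57.1 330.5]
wing 0.98 [255.3 309.3] [574.3   2.6 140. ]
varnish 0.86 [252.1 179. ] [497.6  30.9  37. ]
varnish 0.43 [337.4 340.6] [755.1  56.   37. ]
cap 509 [489.2  21.7 100. ] [506.1  38.2 122.1] [120.  120.8]
wing 714 [546.2  -5.6 146.2] [587.6  18.1 155.8] [564.2   8.1 153.4]
[ 11.2 157.6] [-1.   0.3] 161.81695937097876
```

View pics/w4.png

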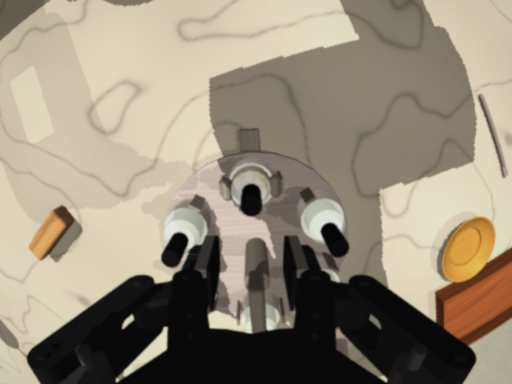

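The bottle is seated upright: cap at (251,195), its top measuring about 120.5 mm, so the underside is about 38 mm up, matching the cork. The wing is at (256,270), centred at (574,5) with its axis at −18.2°. Next I'll grip the wing.

Call:
arm_command --rows '[[[-20,1,0],[0,0,0],0.6],[[-30,2,0],[0,0,0],0.6],[[-29.5,2,0],[0,0,0],0.6],[[0,0,0],[0,0,-0.066],0.6],[[0,0,0],[0,0,0],0.6],[[0,0,10],[0,0,0],0.6],[[0,0,10],[0,0,0],0.6],[[0,0,0],[0,0,0],0.6],[[0,0,0],[0,0,0],0.6]]'

```text
clock: 13.8
eef_pos: [573.3, 5.1, 166.0]
eef_rot: [[-0.95, 0.313, -0.001], [0.313, 0.95, 0.0], [0.001, -0.0, -1.0]]
ft_force: [0.9, -0.5, -0.8]
width: 34.1
gripper_force: 0.0
```

```bash
python3 - <<'E'
from h import *
np.set_printoptions(precision=2,suppress=True)
s=telemetry.get_obs(); R=np.array(s["eef_rot"]); p=np.array(s["eef_pos"]); print(p,R.T@(np.array([574,5,122])-p),np.degrees(np.arctan2(R[1,1],R[0,1])),np.array(s["qpos"]),np.array(s["ft_force"]))
p=eyes.snapshot("wrist"); cv2.imwrite("pics/w5.png",p["pixels"])
E
```

```text
[573.32   5.15 165.99] [-0.72  0.08 43.99] 71.78651038001762 [ -7.18  10.18  88.16  -0.    81.7  -78.97] [ 0.87 -0.46 -0.77]
```

View pics/w5.png

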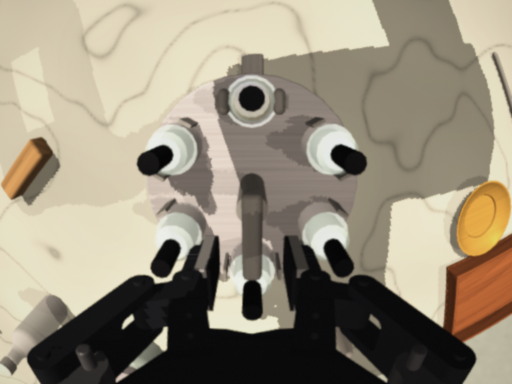

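The wing bar sits centred between the fingers at (252,235), and the caps are clear of them.

Call:
arm_command --rows '[[[-0.7,0,15],[0,0,0],0.6],[[0,0,15],[0,0,0],0.6],[[0,0,14],[0,0,0],0.6],[[0,0,0],[0,0,0],0.6],[[0,0,0],[0,0,0],0.75],[[0,0,0],[0,0,0],0.85],[[0,0,0],[0,0,0],1],[[0,0,0],[0,0,0],1],[[0,0,0],[0,0,0],1],[[0,0,0],[0,0,0],1]]' --grip_force 40

```text
clock: 14.85
eef_pos: [574.7, 5.0, 122.9]
eef_rot: [[-0.95, 0.312, 0.001], [0.312, 0.95, 0.0], [-0.001, 0.001, -1.0]]
ft_force: [1.7, 5.9, 4.4]
width: 11.5
gripper_force: 41.4
```

Gripped at 11.5 mm with low forces. Now I'll turn 60° anticlockwise.

Call:
arm_command --rows '[[[0,0,0],[0,0,-0.03],1],[[0,0,0],[0,0,-0.045],1],[[0,0,0],[0,0,-0.045],1],[[0,0,0],[0,0,-0.045],1],[[0,0,0],[0,0,-0.045],1],[[0,0,0],[0,0,-0.045],1],[[0,0,0],[0,0,-0.045],1],[[0,0,0],[0,0,-0.045],1],[[0,0,0],[0,0,-0.045],1],[[0,0,0],[0,0,-0.045],1],[[0,0,0],[0,0,-0.045],1],[[0,0,0],[0,0,-0.045],1]]'

```text
clock: 16.05
eef_pos: [574.8, 5.5, 122.9]
eef_rot: [[-0.978, -0.208, 0.001], [-0.208, 0.978, 0.001], [-0.002, 0.001, -1.0]]
ft_force: [2.4, 10.0, 5.1]
width: 11.4
gripper_force: 41.6
```

Call:
arm_command --rows '[[[0,0,0],[0,0,-0.045],1],[[0,0,0],[0,0,-0.045],1],[[0,0,0],[0,0,-0.045],1],[[0,0,0],[0,0,-0.045],1],[[0,0,0],[0,0,-0.045],1],[[0,0,0],[0,0,-0.045],1],[[0,0,0],[0,0,-0.045],1],[[0,0,0],[0,0,-0.045],1],[[0,0,0],[0,0,-0.045],1],[[0,0,0],[0,0,-0.045],1],[[0,0,0],[0,0,-0.045],1],[[0,0,0],[0,0,-0.027],1]]'

```text
clock: 17.25
eef_pos: [574.6, 5.9, 122.9]
eef_rot: [[-0.744, -0.668, 0.001], [-0.668, 0.744, 0.002], [-0.002, 0.001, -1.0]]
ft_force: [-0.0, 13.1, 6.4]
width: 11.2
gripper_force: 41.8
```

Call:
arm_command --rows '[[[0,0,0],[0,0,0],1],[[0,0,0],[0,0,0],1],[[0,0,0],[0,0,0],0.8],[[0,0,0],[0,0,0],0.7],[[0,0,0],[0,0,0],0.65],[[0,0,0],[0,0,0],0.65],[[0,0,0],[0,0,0],0.65],[[0,0,0],[0,0,0],0.65]]'

```text
clock: 18.05
eef_pos: [574.3, 4.7, 122.3]
eef_rot: [[-0.746, -0.666, -0.0], [-0.666, 0.746, -0.0], [0.0, 0.0, -1.0]]
ft_force: [0.1, 0.3, -0.2]
width: 29.8
gripper_force: 0.0
```

Call:
arm_command --rows '[[[0,0,-8],[0,0,0],0.65],[[0,0,-15],[0,0,0],0.65],[[0,0,-25],[0,0,0],0.65],[[0,0,-30],[0,0,0],0.65],[[0,0,-30],[0,0,0],0.65],[[0,0,0],[0,0,0],0.65],[[0,0,0],[0,0,0],0.65]]'

```text
clock: 18.75
eef_pos: [574.5, 4.8, 231.6]
eef_rot: [[-0.746, -0.666, 0.002], [-0.666, 0.746, -0.0], [-0.001, -0.001, -1.0]]
ft_force: [-0.3, 1.0, 0.7]
width: 29.9
gripper_force: 0.0
```

```bash
python3 w.py w6 wing=140 varnish=38 && python3 - <<'E'
import numpy as np
from h import cloud
np.set_printoptions(precision=1,suppress=True)
d=np.load("last.npz"); p={"range_z":d["rz"],"intrinsics":d["K"],"origin":d["o"],"orientation":d["R"]}
q=cloud(p,np.ones((384,512),bool),True)
a=np.radians(161.8+60); c=np.array([574.2,5])+80*np.array([np.cos(a),np.sin(a)]); print("expected",c)
s=q[(np.hypot(*(q[:,:2]-c).T)<15)&(q[:,2]>112)&(q[:,2]<140)]; print("cap",len(s),s.min(0),s.max(0),np.median(s,0))
s=q[(np.hypot(q[:,0]-574,q[:,1]-4)<34)&(q[:,2]>146)&(q[:,2]<158)]
w,v=np.linalg.eigh(np.cov(s[:,:2].T)); print("wing",len(s),np.degrees(np.arctan2(*v[::-1,1])))
E
```

```text
[519.5 -45.8 374.7]
wing 0.84 [251.8 199.5] [575.4   5.  140. ]
varnish 0.73 [253.7 104.3] [515.4 -45.7  38. ]
expected [514.6 -48.3]
cap 291 [506.1 -57.6 118.4] [521.8 -41.4 122.2] [513.9 -49.6 120.5]
wing 1001 -138.01191516632707
```

View pics/w6.png

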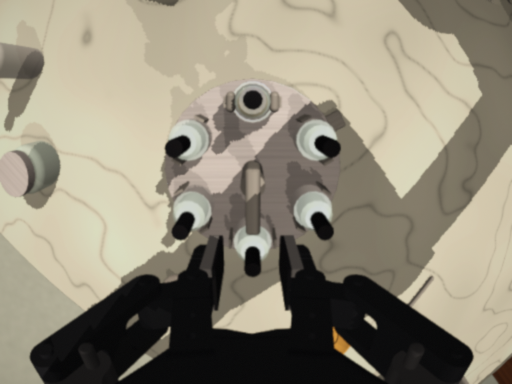

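The loaded cup is at (253,100), one click (60.2°) from where it started. The bottle is still upright with its cap at 120.5 mm, and the gripper is clear.

```bash
python3 -c "
from station import job
print(job.sign_off())"
```

```text
the job is handed in; nothing more can be done
None
```

The varnish bottle is pressed onto the cork floor of the cup with its cap up, the carousel is turned one click (60°) anticlockwise and released, nothing else was touched, and the job is handed in at about 19 s.

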